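Free a chamber's cooling fan and turn it over by hand

TASK

Take the orange transit lock off the cooling fan and set it down inside the blue parts tray, lengthwise, on its floor. Then turn the fan by hand anticlockwise (seen from above) through at least one full turn, carrying on until the yellow blade points at the red mark on the fan's frame, and leave it still there; two turns at most. Leave the power supply, the screwdriver and the heat sink where they are.

Things in the scene. Friction and masses are not known exactly. Their poses are not given: they have to be found in the camera images.
- chamber: Clear storage box, 270 x 240 mm, with white lid 300 x 260 mm, lid top at z = 120 mm; fixed, placed and turned differently each time. Origin under its centre on the bench, on the fan's axis; z up, x from the red mark through the hub. A dark square fan frame, 200 x 200 mm, lies on the lid, top at 154 mm, with a round opening of 184 mm diameter in which the rotor turns.
- hub (a point): Centre of the top of the rotor's grey hub (50 mm diameter), on its vertical axis, 150 mm above the bench. Four pitched flat blades, 90 degrees apart, one yellow, three grey, reach 84 mm from the axis; each 28 mm wide seen from above, between 127 and 147 mm above the bench; free below down to 120 mm. Gaps between blades are about 60 mm at radius 60 mm, open above once the lock is off.
- rotor (a joint): Angle of the fan rotor in rad, 0 with the yellow blade at the red mark, growing anticlockwise seen from above and counting on past full turns (6.28 after one more turn). It starts between -1.1 and -0.47, the yellow blade short of the mark. Friction of about 0.04 N m holds it wherever it is left; it neither coasts nor springs back.
- yellow_tip (a point): Middle of the yellow blade's outer end, 84 mm from the rotor's axis, 137 mm above the bench.
- mark (a point): The red mark: a red pointer, up to 24 mm wide, on top of the frame and on the lid beside it, in the middle of one side of the frame; this point is on the frame, 95 mm from the rotor's axis, 154 mm above the bench. Axes as chamber.
- lock_grip (a point): Centre of the upright grip fin of the orange transit lock: fin 20 mm thick (x), 56 mm long (y), from 20 mm below to 20 mm above this point; z up. The fin stands on the middle of the lock's bar, right over the hub. At the start this point is 186 mm above the bench; with the lock standing in the tray it is 60 mm above the bench.
- lock: Orange lock, loose, about 120 g; origin level with its feet, 56 mm below the fin's centre. Bar 190 mm (y) x 28 x 12 mm lies on the frame across the hub, square to the mark's direction; two legs, 28 x 18 mm, 75 mm from the middle, reach 24 mm down between the blades. Lugs 8 mm high flank the bar's ends with 2.5 mm play; it is not clipped: lift straight up 40 mm to clear.
- tray: Open blue parts tray, fixed, 270 mm (x) by 130 mm (y), rim 28 mm high, walls and floor 4 mm thick; origin at the centre of its underside on the bench, z up. It stands on the left or the right of the box. The lock fits with its length along the tray's length.
- psu: Metal power supply, loose, 205 x 110 x 50 mm, origin at the centre of its underside; on the other side of the box from the tray. Not to be moved.
- screwdriver: Screwdriver lying on the bench, loose. Not to be moved.
- heatsink: Aluminium finned heat sink, 90 x 90 x 40 mm, loose, origin at the centre of its underside. Not to be moved.
Things that resemble listed ones, but are neither listed nor needed, are in the scene too. Several things have the shape of the lock; the one meant has the colours described above.

How it is judged:
By the outcome, as a careful person would: the job done as asked, in the order asked, and still so for the second after the job is handed in, with the robot touching nothing.
It also fails if it takes over 72 s, if anything falls off the work surface, if the arm or the gripper's body presses on something with over 40 N, if the wrist force passes 120 N, or if a joint passes its speed limit or range.

ROBOT

A 7-joint arm with a two-finger parallel gripper is mounted at the origin on the work surface. World frame = base frame: x ahead of the robot, y to its left, z up, the work surface at z = 0. Lengths are in m, angles in rad, forces in N, time in s.
With the tool pointing down it reaches from about 0.4 to 0.85 m from the base axis. Payload 10.4 kg.
Tool frame: the origin (TCP) lies midway between the tips of the shut fingers; the grasp point (between the pads) lies 19 mm behind it; z points along the fingers, y is the line along which they close (so a half turn about z gives the same grasp; the last joint's range is limited). The gripper opens to 87 mm and grips with 3 to 60 N. Pads are 19 mm wide; open, the fingers measure 117 mm over their backs; the gripper's body (75 mm by 190 mm) begins 51 mm behind the grasp point.
Start: joints at [-1.22, 0.332, -0.065, 1.46, 0.022, 1.35, -0.088], TCP at [0.228, 0.582, 0.223] pointing down, gripper open.
Joint ranges: [-2.6, 2.6], [-0.5, 2.12], [-1.47, 1.34], [0.16, 2.42], [-1.27, 4.41], [0.06, 2.06], [-2.6, 2.6]. Speed limits (rad/s): [2.22, 2.22, 2.79, 2.79, 3.14, 3.14, 3.14].

INTERFACE

Orientations are given as a unit quaternion [x, y, z, w].
In Python, from bench import r gives the robot as it stands.
- The arm moves only by the tool arm_command, never from a script. Its argument "moves" is one flat list of numbers, 4 for each row, row after row: the shift along the tool's x, y, z in cm, then the turn about the tool's z in degrees. A call has 1 to 12 rows; each row shifts and turns the commanded pose from where the row before left it, along the tool's axes as they then stand; what a row does not reach is not made up. A row lasts 1/12 s, in which the tool goes at most 41.7 mm and 7.16 degrees, less where a joint would pass 70% of its speed; a pose out of reach is approached as far as the arm can. A call with a gripper value outside its range is refused whole. "fingers" is the opening in per cent of the stroke, from 0 (shut) to 100 (fully open), set as the call begins (left out, the last holds). The fingers move at their own pace and stop on an object; "squeeze" is the grip in N (left out, the last holds). Time passes only in rows, so rows that do not move let the fingers close. It gives the time, the measured TCP pose, the force, the opening and the grip force at its end, in the units of the state.
- r.read_state(): the state, without advancing time (a new reading comes with each control period).
- r.camera(name): name is "scene" or "top" or "wrist"; returns the picture (480x640x3 uint8, red, green, blue); there is no depth.
- r.camera_info(name): a dict with "fx", "fy", "cx", "cy" (pixels), "origin" and "attitude" of the camera in the world. Camera axes: x right, y up, looking along -z (the intrinsics and any distortion apply to the point x, -y, -z); pixel columns grow to the right and rows downward; lengths in m; the calibration is good to about 2 mm. A picture is of the moment at which its call begins: read the wrist's pose just before it. camera_info takes no time and is no camera call; for the wrist camera it gives the pose at the moment of the call.
- r.close_job(): hands the job in; it is judged then, once.
The state is a dict: "time": time; "joint_positions": joint angles; "joint_vel": joint speeds; "joint_torque": joint torques, N m; "ee_pos": TCP position; "eef_rot": TCP orientation; "ft_force": force on the tool from outside, world axes, zero at the start; "torque": the same for the moment, N m; "width": finger opening in m; "grip_force": force on a finger pad.
Only numpy, scipy, OpenCV 4.12 (cv2) and the standard library are available. Lean on these libraries where they do the work, as an engineer would, in place of code of your own. Each camera call takes 0.05 s, during which the arm holds its last target. There are 200 camera calls.

## Working session

There is one attempt and no reset: what is moved stays moved. The work goes in short steps, Python scripts to look and compute and a tool call to move; the robot and the scene stay as the last step left them, time stands still between calls to the robot, and variables do not carry over. Pictures are saved under pics/ and viewed, at most 10 in all, crops included, and the job is handed in when it is done.

Besides the shell and the picture viewer there is one more tool, called after "Call:" in YAML: its name, and indented under it one key for each argument. arm_command: Moves the arm, as the interface text tells. Its arguments: {"type":"object","properties":{"moves":{"type":"array"},"fingers":{"type":"number"},"squeeze":{"type":"number"}},"required":["moves"]}

```bash
mkdir -p pics
cat > h.py <<'E'
import numpy as np, cv2
from bench import r
from scipy.spatial.transform import Rotation as R
def info(n):
    i=r.camera_info(n); a=np.array(i["attitude"],float)
    M=a if a.shape==(3,3) else R.from_quat(a).as_matrix()
    return i,M,np.array(i["origin"])
def ray(n,u,v,z,inf=None):
    i,M,o=inf or info(n)
    d=M@np.array([(u-i["cx"])/i["fx"],-(v-i["cy"])/i["fy"],-1.])
    return o+d*(z-o[2])/d[2]
def proj(n,p,inf=None):
    i,M,o=inf or info(n)
    c=M.T@(np.array(p)-o); return np.array([i["cx"]+i["fx"]*c[0]/-c[2], i["cy"]-i["fy"]*c[1]/-c[2]])
def snap(n,f):
    im=r.camera(n)[:,:,::-1]; cv2.imwrite("pics/"+f,im); return im
E
python3 - <<'E'
from h import *
for n in("top","scene"): print(r.camera_info(n)); snap(n,n+"0.png")
s=r.read_state(); print(s); print(r.camera_info("wrist"))
E
```

```text
{'fx': 442.84907038263094, 'fy': 442.84907038263094, 'cx': 316.8173973011043, 'cy': 244.13451075876858, 'origin': array([0.29337283, 0.01339675, 1.1063687 ]), 'attitude': array([-0.07080485,  0.07190954,  0.70477147, -0.70221996])}
{'fx': 549.8486259456437, 'fy': 549.8486259456437, 'cx': 318.4671431886811, 'cy': 234.94716579474493, 'origin': array([ 1.25002694, -0.44214693,  1.22370706]), 'attitude': array([0.28285737, 0.16120654, 0.46465481, 0.82346831])}
{'time': 0.1, 'joint_positions': array([-1.21962165,  0.33277766, -0.06470753,  1.46084978,  0.02159506,
        1.34990131, -0.08851781]), 'joint_vel': array([ 0.00124831, -0.00192001,  0.0017249 , -0.00184409, -0.00151334,
        0.00035441,  0.00260431]), 'joint_torque': array([ 2.02519026e-03, -6.24535847e+01,  2.50745245e-02, -3.90719748e+01,
       -6.14207215e-02,  3.64459539e-02,  4.10668338e-05]), 'ee_pos': array([0.22807943, 0.58152831, 0.22185649]), 'eef_rot': array([ 1.85797722e-01,  9.82587819e-01, -6.13733620e-04, -9.09273431e-05]), 'ft_force': array([-0.55370299,  0.18374665, -0.75978357]), 'torque': array([ 0.00131472,  0.01050595, -0.0169822 ]), 'grip_force': 0.0, 'width': 0.08704761437454815}
{'fx': 420.240194958345, 'fy': 420.240194958345, 'cx': 319.1138996182175, 'cy': 244.87811407343884, 'origin': array([0.16789911, 0.60586971, 0.38285424]), 'attitude': array([-0.10077268, -0.06830306,  0.55889664,  0.82025246])}
```

View pics/top0.png

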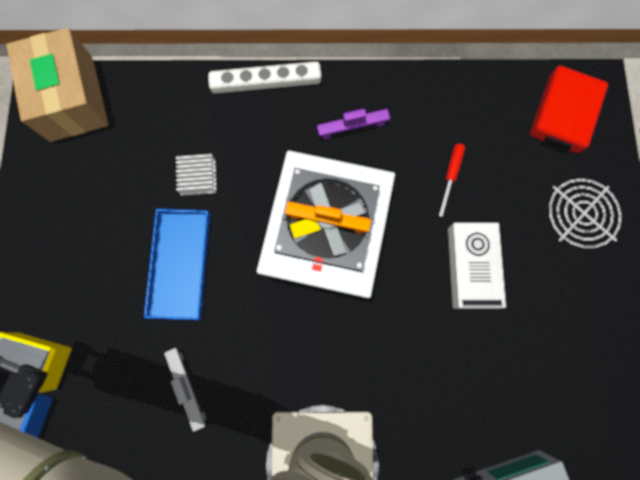

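View pics/scene0.png

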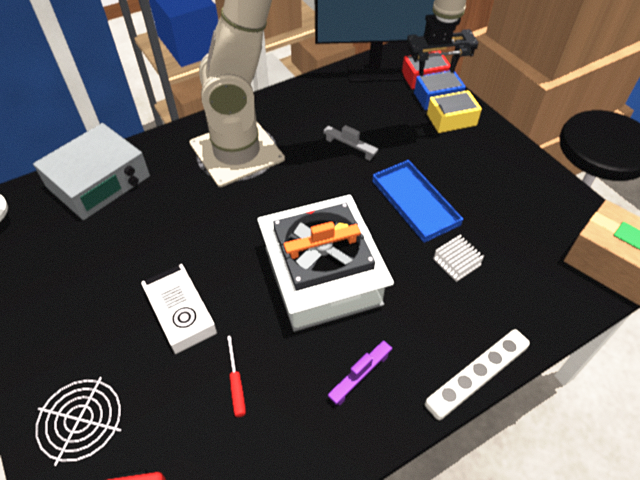

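Shaped like the lock: orange on the fan (328,215 in top), purple (354,122) and grey (185,388). I choose the orange one on the fan. The blue tray is at (177,264), left of the box; the blue bin at the far left is not the tray. I'll check it in one close crop.

Run:
```python
from h import *
im=cv2.imread("pics/top0.png")[140:330,140:400]
cv2.imwrite("pics/c0.png",cv2.resize(im,None,fx=3,fy=3,interpolation=cv2.INTER_CUBIC))
```

```text
(no output)
```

View pics/c0.png

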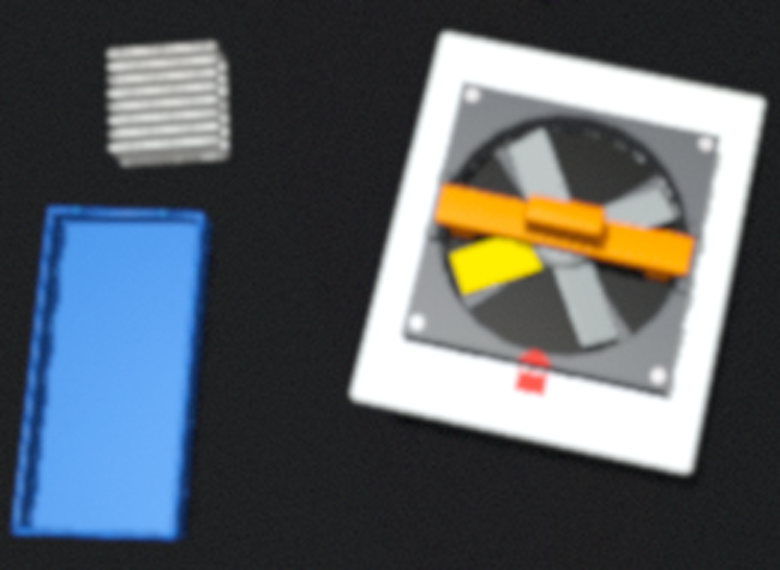

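Run:
```python
from h import *
I=info("top")
f=lambda u,v,z: ray("top",140+u/3,140+v/3,z,I)[:2]
for nm,z,c in(("lid",.12,[(443,31),(765,97),(692,473),(350,400)]),("frame",.154,[(462,83),(720,138),(668,396),(405,335)]),("tray",.028,[(47,206),(208,212),(182,540),(11,535)])):
    P=np.array([f(u,v,z) for u,v in c]); print(nm,P.round(3).tolist(),P.mean(0).round(4)); d=(P[0]+P[1]-P[2]-P[3]); print(np.degrees(np.arctan2(d[1],d[0])), np.linalg.norm(d)/2)
print("bar",[f(u,v,.166).round(3) for u,v in((440,203),(692,252))],"fintop",f(567,214,.206),"mark",f(535,360,.154),"yel",f(470,270,.137))
s=r.read_state();x=R.from_quat(s["eef_rot"]).as_matrix();print(x.round(3))
```

```text
lid [[0.723, 0.08], [0.667, -0.173], [0.374, -0.108], [0.429, 0.147]] [ 0.5484 -0.0135]
-12.684242481637858 0.30116318685541277
frame [[0.666, 0.063], [0.622, -0.132], [0.427, -0.088], [0.472, 0.103]] [ 0.5468 -0.0133]
-12.190035542916643 0.19935268133851622
tray [[0.607, 0.418], [0.602, 0.282], [0.329, 0.291], [0.334, 0.428]] [0.4681 0.3547]
-1.9349450678439086 0.2728928459109568
bar [array([0.568, 0.078]), array([ 0.531, -0.106])] fintop [ 0.54839567 -0.01430521] mark [0.45327453 0.00836035] yel [0.52467296 0.05669633]
[[-0.931  0.365 -0.   ]
 [ 0.365  0.931 -0.001]
 [-0.    -0.001 -1.   ]]
```

Confirmed: the orange lock lies across the hub at crop (566,220). The yellow blade is at (490,265) and the red mark at (532,370). I'm setting out above the hub.

Call:
arm_command:
  moves: [0,0,-4,0,0,0,-4,0,-3,-2.6,0,0,-3,-2.6,0,0,-3,-2.6,0,0,-3,-2.6,0,0,-3,-2.6,0,0,-3,-2.6,0,0,-3,-2.6,0,0,-3,-2.6,0,0,-3,-2.6,0,0,-3,-2.6,0,0]
  fingers: 100

```text
time: 1.1
ee_pos: [0.4129, 0.2283, 0.3024]
eef_rot: [0.186, 0.983, 0.0, -0.0]
ft_force: [0.7, 1.3, 0.0]
width: 0.087
grip_force: 0.0
```

Call:
arm_command:
  moves: [-3,-2.6,0,0,-3,-2.6,0,0,-3,-2.6,0,0,-3,-2.6,0,0,-3,-2.6,0,0,-3,-2.6,0,0,-3,-2.6,0,0,0,0,0,0]

```text
time: 1.77
ee_pos: [0.543, -0.0241, 0.3022]
eef_rot: [0.19, 0.982, -0.002, 0.001]
ft_force: [0.2, -0.7, -0.7]
width: 0.0873
grip_force: 0.0
```

Call:
arm_command:
  moves: [0,0,0,6.75,0,0,0,6.75,0,0,0,6.75,0,0,0,6.75,0,0,0,6.75,0,0,0,6.75,0,0,0,6.75,0,0,0,6.75,0,0,0,6.75,0,0,0,6.75,0,0,0,6.75,0,0,0,6.75]

```text
time: 2.77
ee_pos: [0.5414, -0.0158, 0.3022]
eef_rot: [0.781, 0.624, -0.0, -0.0]
ft_force: [0.3, -0.7, 0.3]
width: 0.0873
grip_force: 0.0
```

```bash
cat >> h.py <<'E'
def go(x,y,z,yaw,tz=None):
    "shift (tool axes, cm) and turn (deg) to TCP x,y,z with tool-y at yaw"
    s=r.read_state(); M=R.from_quat(s["eef_rot"]).as_matrix()
    d=M.T@(np.array([x,y,z])-s["ee_pos"])*100
    cy=np.degrees(np.arctan2(M[1,1],M[0,1]))
    print("t",s["time"],"pos",s["ee_pos"].round(4),"yaw",round(cy,2),"shift",d.round(2),"turn",round((cy-yaw+180)%360-180,2),"F",s["ft_force"].round(1),"w",round(s["width"],4),"q",s["joint_positions"].round(2))
E
python3 - <<'E'
from h import *
go(.5475,-.0135,.173,-12.4)
I=info("wrist"); snap("wrist","w1.png")
for nm,p in(("fin",(.5475,-.0135,.206)),("mark",(.4547,.0069,.154))): print(nm,proj("wrist",p,I))
E
```

```text
t 2.7667 pos [ 0.5414 -0.0158  0.3022] yaw -12.75 shift [ 0.36  0.56 12.92] turn -0.35 F [ 0.3 -0.7  0.3] w 0.0873 q [-0.62  0.11  0.62  1.58 -0.07  1.47 -0.21]
fin [326.79955024 242.6179108 ]
mark [198.89761655 227.17422422]
```

View pics/w1.png

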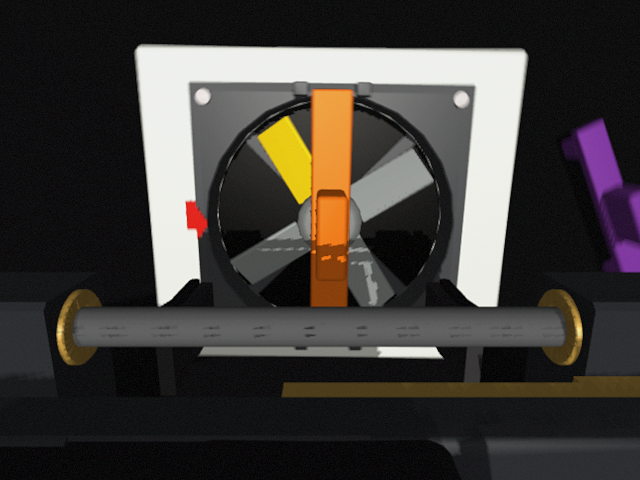

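The wrist view shows the orange fin in the middle, its top at about (333,215), with the yellow blade at (285,160) and the red mark at (197,218). I'll refine from these.

Run:
```python
from h import *
I=info("wrist")
P=[ray("wrist",u,v,z,I)[:2] for u,v,z in((137,47,.12),(526,50,.12),(191,84,.154),(473,87,.154))]
c,s=np.cos(np.radians(-12.5)),np.sin(np.radians(-12.5)); ex=np.array([c,s]); ey=np.array([-s,c])
for a,b,h in((0,1,.13),(2,3,.1)):
    d=P[b]-P[a]; print(np.degrees(np.arctan2(d[1],d[0])),np.linalg.norm(d),(P[a]+P[b])/2-ey*h)
for q in((333,192,.206),): print("finback centre",ray("wrist",*q,I)[:2]-ey*.028)
print("mark",ray("wrist",200,219,.154,I)[:2])
go(.550,-.014,.173,-12.5)
```

```text
-13.718480180981333 0.2933684781152766 [ 0.55382406 -0.01524296]
-13.88542207090848 0.19543543990265336 [ 0.55287553 -0.01539443]
finback centre [ 0.55237688 -0.01074315]
mark [0.45758968 0.0134439 ]
t 2.8167 pos [ 0.5414 -0.0158  0.3022] yaw -13.26 shift [ 0.37  0.8  12.92] turn -0.76 F [-0.4 -0.2 -0.1] w 0.087 q [-0.62  0.11  0.62  1.58 -0.07  1.47 -0.22]
```

Call:
arm_command:
  moves: [0.4,0.85,3,0,0,0,3,0,0,0,3,0,0,0,2,0,0,0,1.3,0,0,0,0.6,0,0,0,0,0]

```text
time: 3.4
ee_pos: [0.5499, -0.0137, 0.1723]
eef_rot: [0.779, 0.627, -0.001, -0.001]
ft_force: [0.6, 0.1, -0.3]
width: 0.0871
grip_force: 0.0
```

Call:
arm_command:
  moves: [0,0,0,0,0,0,0,0,0,0,0,0,0,0,0,0,0,0,0,0,0,0,0,0,0,0,0,0,0,0,0,0]
  fingers: 10
  squeeze: 25

```text
time: 4.07
ee_pos: [0.5508, -0.0138, 0.1736]
eef_rot: [0.779, 0.627, 0.0, -0.0]
ft_force: [-0.9, -0.6, 0.2]
width: 0.0414
grip_force: 0.0
```

Fingers are still closing.

Call:
arm_command:
  moves: [0,0,0,0,0,0,0,0,0,0,0,0,0,0,0,0,0,0,0,0,0,0,0,0,0,0,0,0,0,0,0,0]

```text
time: 4.73
ee_pos: [0.5507, -0.0138, 0.1735]
eef_rot: [0.779, 0.626, 0.0, -0.0]
ft_force: [-0.4, -0.5, -0.4]
width: 0.0195
grip_force: 25.0
```

Call:
arm_command:
  moves: [0,0,-1,0,0,0,-1,0,0,0,-1,0,0,0,-1,0,0,0,-1,0,0,0,-2,0,0,0,-2,0,0,0,-2,0,0,0,0,0]

```text
time: 5.48
ee_pos: [0.5523, -0.014, 0.2882]
eef_rot: [0.779, 0.626, 0.003, 0.001]
ft_force: [0.8, -0.2, -1.1]
width: 0.0202
grip_force: 25.0
```

Run:
```python
from h import *
go(.468,.355,.20,88)
im=snap("scene","s1.png")[180:340,220:460]
cv2.imwrite("pics/s1c.png",cv2.resize(im,None,fx=3,fy=3))
```

```text
t 5.4833 pos [ 0.5523 -0.014   0.2882] yaw -12.43 shift [ 34.19 -16.22   8.82] turn -100.43 F [ 0.8 -0.2 -1.1] w 0.0202 q [-0.61  0.14  0.62  1.59 -0.09  1.43 -0.2 ]
```

View pics/s1c.png

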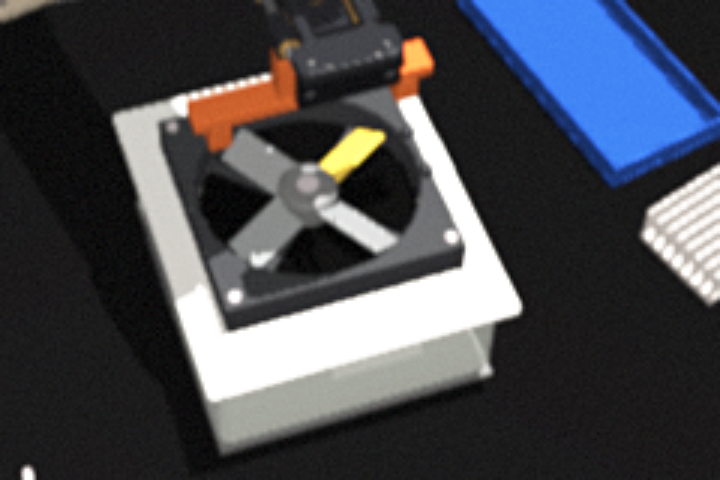

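The lock is off and held level, and the fan looks undisturbed. Carrying it to the tray.

Call:
arm_command:
  moves: [3.4,-1.6,0,0,3.4,-1.6,0,0,3.4,-1.6,0,0,3.4,-1.6,0,0,3.4,-1.6,0,0,3.4,-1.6,0,0,3.4,-1.6,0,0,3.4,-1.6,0,0,3.4,-1.6,0,0,3.4,-1.6,0,0,0,0,0,0]

```text
time: 6.45
ee_pos: [0.4629, 0.361, 0.2818]
eef_rot: [0.776, 0.631, -0.001, -0.002]
ft_force: [-1.7, 0.7, -2.4]
width: 0.0197
grip_force: 25.0
```

Call:
arm_command:
  moves: [0,0,0,-6.7,0,0,0,-6.7,0,0,0,-6.7,0,0,0,-6.7,0,0,0,-6.7,0,0,0,-6.7,0,0,0,-6.7,0,0,0,-6.7,0,0,0,-6.7,0,0,0,-6.7,0,0,0,-6.7,0,0,0,-6.7]

```text
time: 7.45
ee_pos: [0.4674, 0.3522, 0.2829]
eef_rot: [0.188, 0.982, -0.0, -0.0]
ft_force: [-0.6, 0.3, -1.8]
width: 0.0199
grip_force: 25.0
```

Call:
arm_command:
  moves: [0,0,0,-6.7,0,0,0,-6.7,0,0,0,-6.6,0,0,0,0,0,0,0,0]

```text
time: 7.87
ee_pos: [0.4675, 0.3523, 0.2831]
eef_rot: [0.019, 1.0, -0.0, -0.0]
ft_force: [-0.3, 0.0, -1.0]
width: 0.0197
grip_force: 25.0
```

Run:
```python
from h import *
go(.468,.355,.05,88)
snap("wrist","w2.png")
```

```text
t 7.8667 pos [0.4675 0.3523 0.2831] yaw 87.77 shift [-0.05  0.28 23.31] turn -0.23 F [-0.3  0.  -1. ] w 0.0197 q [-0.87  0.22  0.18  1.48 -0.04  1.44  0.84]
```

View pics/w2.png

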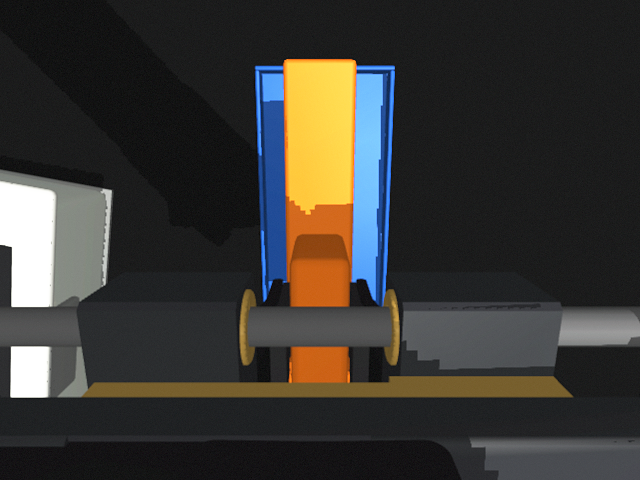

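The lock hangs lengthwise over the tray (tray edges at x 257–393, lock at 285–355). Lowering.

Call:
arm_command:
  moves: [0,0.3,3.5,0,0,0,3.5,0,0,0,3.5,0,0,0,3.5,0,0,0,3,0,0,0,2.5,0,0,0,1.5,0,0,0,1,0,0,0,0.6,0,0,0,0.3,0,0,0,0,0]

```text
time: 8.83
ee_pos: [0.4679, 0.3558, 0.0548]
eef_rot: [0.018, 1.0, 0.0, 0.0]
ft_force: [-0.2, 0.4, -1.2]
width: 0.0204
grip_force: 25.0
```

Call:
arm_command:
  moves: [0,0,0.3,0,0,0,0.2,0,0,0,0.15,0,0,0,0,0,0,0,0,0]

```text
time: 9.25
ee_pos: [0.4678, 0.3557, 0.0482]
eef_rot: [0.018, 1.0, 0.0, 0.0]
ft_force: [-0.4, -0.5, 0.1]
width: 0.0195
grip_force: 25.0
```

Call:
arm_command:
  moves: [0,0,0.05,0,0,0,0,0,0,0,0,0]

```text
time: 9.5
ee_pos: [0.4677, 0.3557, 0.0476]
eef_rot: [0.018, 1.0, 0.0, 0.0]
ft_force: [-0.5, 0.2, -1.9]
width: 0.0197
grip_force: 25.0
```

Call:
arm_command:
  moves: [0,0,0,0,0,0,0,0,0,0,0,0,0,0,0,0,0,0,0,0,0,0,0,0,0,0,0,0]
  fingers: 55

```text
time: 10.08
ee_pos: [0.4677, 0.3557, 0.0476]
eef_rot: [0.018, 1.0, 0.0, 0.0]
ft_force: [-0.1, 0.6, 0.6]
width: 0.0472
grip_force: 0.0
```

Call:
arm_command:
  moves: [0,0,-1,0,0,0,-2,0,0,0,-3.5,0,0,0,-3.5,0,0,0,-3.5,0,0,0,-3.5,0,0,0,-3.5,0,0,0,-2,0,0,0,0,0,0,0,0,0]
  fingers: 0

```text
time: 10.92
ee_pos: [0.4681, 0.3559, 0.2744]
eef_rot: [0.018, 1.0, 0.001, 0.001]
ft_force: [-0.4, 0.2, -1.4]
width: 0.0009
grip_force: 0.0
```

Run:
```python
from h import *
go(.551,-.0135,.25,77.5)
im=snap("top","t2.png")[140:330,140:400]
cv2.imwrite("pics/t2c.png",cv2.resize(im,None,fx=3,fy=3,interpolation=cv2.INTER_CUBIC))
```

```text
t 10.9167 pos [0.4681 0.3559 0.2744] yaw 87.98 shift [ -9.58 -36.63   2.38] turn 10.48 F [-0.4  0.2 -1.4] w 0.0009 q [-0.88  0.22  0.18  1.5  -0.04  1.42  0.84]
```

View pics/t2c.png

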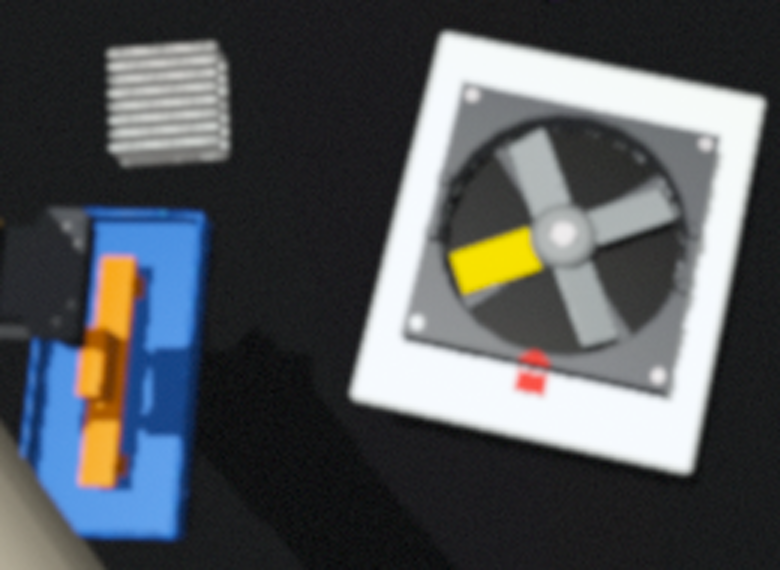

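The lock stands lengthwise on the tray floor (crop 107,375). The fan is clear, with yellow at (490,262), hub (563,234) and mark (532,370). Fingers are shut. Next I move over the gap behind the yellow blade.

Run:
```python
from h import *
I=info("top"); f=lambda u,v,z: ray("top",140+u/3,140+v/3,z,I)[:2]
h=f(563,236,.15); y=f(458,272,.137); m=f(533,362,.154)
an=lambda p:np.degrees(np.arctan2(*(p-h)[::-1]))
print(h,y,an(y),an(m),"theta",an(y)-167.4)
H=np.array([.5505,-.014]); ang=np.radians(167.4-105); e=H+.058*np.array([np.cos(ang),np.sin(ang)])
print(e); go(*e,.23,77.4)
```

```text
[ 0.54731071 -0.01289641] [0.52316395 0.06568075] 107.08219093000568 166.62060058565632 theta -60.317809069994325
[0.57737117 0.03739981]
t 10.9667 pos [0.4676 0.3556 0.2727] yaw 87.98 shift [-12.09 -31.41   4.27] turn 10.58 F [-1.2  0.5 -0.7] w 0.0005 q [-0.88  0.22  0.18  1.5  -0.04  1.42  0.84]
```

Call:
arm_command:
  moves: [-1.3,-3.5,0,0,-1.3,-3.5,0,0,-1.3,-3.5,0,0,-1.3,-3.5,0,0,-1.3,-3.5,0,0,-1.3,-3.5,0,0,-1.3,-3.5,0,0,-1.3,-3.5,0,0,-1.7,-3.4,0,0,0,0,2,5.3,0,0,2,5.3,0,0,0,0]

```text
time: 11.97
ee_pos: [0.5752, 0.0368, 0.2275]
eef_rot: [0.113, 0.994, -0.001, -0.004]
ft_force: [-1.3, 0.5, -0.3]
width: 0.0004
grip_force: 0.0
```

Run:
```python
from h import *
go(.5774,.0374,.125,77.4)
```

```text
t 11.9667 pos [0.5752 0.0368 0.2275] yaw 77.06 shift [-0.27  0.14 10.25] turn -0.34 F [-1.3  0.5 -0.3] w 0.0004 q [-0.5   0.23  0.42  1.6  -0.1   1.34  1.28]
```

Call:
arm_command:
  moves: [-0.2,0.1,3,0,0,0,3,0,0,0,2.2,0,0,0,1.5,0,0,0,0.5,0,0,0,0,0]

```text
time: 12.47
ee_pos: [0.5788, 0.0386, 0.1295]
eef_rot: [0.109, 0.994, -0.0, -0.001]
ft_force: [-0.7, -0.5, 0.3]
width: 0.0005
grip_force: 0.0
```

Call:
arm_command:
  moves: [1.5,0.2,0,0,1.5,-0.2,0,0,1.4,-0.58,0,0,1.2,-0.92,0,0,0.92,-1.2,0,0,0.58,-1.4,0,0]

```text
time: 12.97
ee_pos: [0.5017, 0.0143, 0.1322]
eef_rot: [0.108, 0.994, 0.001, 0.001]
ft_force: [1.3, 1.5, -0.1]
width: 0.0005
grip_force: 0.6
```

```bash
cat >> h.py <<'E'
H=np.array([.5505,-.014])
def fa():
    "finger polar position about hub, theta from mark"
    s=r.read_state(); d=s["ee_pos"][:2]-H
    print("finger r %.4f th %.1f"%(np.hypot(*d),(np.degrees(np.arctan2(d[1],d[0]))-167.4+180)%360-180), s["ee_pos"].round(4),s["ft_force"].round(1),s["time"])
E
python3 -c "
from h import *
fa()"
```

```text
finger r 0.0564 th -17.5 [0.5017 0.0143 0.1322] [ 1.3  1.5 -0.1] 12.9667
```

Call:
arm_command:
  moves: [0.2,-1.5,0.3,0,-0.2,-1.5,0.2,0,-0.58,-1.4,0,0,-0.92,-1.2,0,0,-1.2,-0.92,0,0,-1.4,-0.58,0,0,-1.5,-0.2,0,0,-1.5,0.2,0,0]

```text
time: 13.63
ee_pos: [0.5558, -0.073, 0.1267]
eef_rot: [0.11, 0.994, -0.0, 0.0]
ft_force: [-0.2, 0.6, -0.4]
width: 0.0004
grip_force: 0.4
```

```bash
python3 -c "
from h import *
fa()"
```

```text
finger r 0.0593 th 107.8 [ 0.5558 -0.073   0.1267] [-0.2  0.6 -0.4] 13.6333
```

Tracking well, so on from 105° to 270°.

Call:
arm_command:
  moves: [-1.4,0.58,0,0,-1.2,0.92,0,0,-0.92,1.2,0,0,-0.58,1.4,0,0,-0.2,1.5,0,0,0.2,1.5,0,0,0.58,1.4,0,0,0.92,1.2,0,0,1.2,0.92,0,0,1.4,0.58,0,0,1.5,0.2,0,0,0,0,0,0]

```text
time: 14.63
ee_pos: [0.5638, 0.0458, 0.126]
eef_rot: [0.108, 0.994, 0.001, -0.0]
ft_force: [0.4, 0.4, 0.4]
width: 0.001
grip_force: 0.0
```

```bash
python3 -c "
from h import *
fa()"
```

```text
finger r 0.0613 th -90.0 [0.5638 0.0458 0.126 ] [0.4 0.4 0.4] 14.6333
```

Call:
arm_command:
  moves: [1.5,-0.4,0,0,1.4,-0.7,0,0,1.1,-0.95,0,0,0,0,0,0]

```text
time: 14.97
ee_pos: [0.521, 0.0312, 0.126]
eef_rot: [0.11, 0.994, 0.0, -0.0]
ft_force: [1.2, -1.0, 0.5]
width: 0.0005
grip_force: 0.0
```

```bash
python3 -c "
from h import *
fa()"
```

```text
finger r 0.0540 th -44.2 [0.521  0.0312 0.126 ] [ 1.2 -1.   0.5] 14.9667
```

Call:
arm_command:
  moves: [-0.1,0.2,-1,0,0,0,-3,0,0,0,-4,0,0,0,-4,0,0,0,-4,0,-2,-2,0,0,-2.2,-2.2,0,0,0,0,0,0,0,0,0,0]

```text
time: 15.72
ee_pos: [0.5566, -0.0174, 0.2864]
eef_rot: [0.111, 0.994, -0.0, 0.001]
ft_force: [-0.6, 1.2, 0.5]
width: 0.0001
grip_force: 0.0
```

```bash
python3 -c "
from h import *
fa(); I=info('wrist'); snap('wrist','w3.png'); print(proj('wrist',(*H,.15),I),I[2])"
```

```text
finger r 0.0070 th 163.1 [ 0.5566 -0.0174  0.2864] [-0.6  1.2  0.5] 15.7167
[321.30427713 223.21290139] [ 0.49324934 -0.00260367  0.44736574]
```

View pics/w3.png

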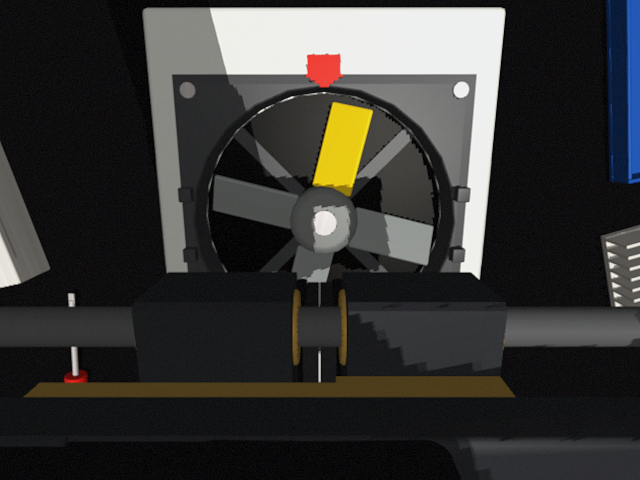

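The wrist view shows yellow's outer end at (333,101)–(373,110), just short of the mark tip (324,88), with the hub centre at (324,222). I'll compute the remaining angle.

```bash
cat >> h.py <<'E'
def meas(hub,c1,c2,m,I,z1=.137,z2=.137):
    P=lambda q,z: ray("wrist",*q,z,I)[:2]
    h=P(hub,.15); t=(P(c1,z1)+P(c2,z2))/2; mk=P(m,.154)
    an=lambda p:np.degrees(np.arctan2(*(p-h)[::-1]))
    print("hub",h,"mark r",np.linalg.norm(mk-h),"ang",an(mk),"tip r",np.linalg.norm(t-h),"ang",an(t),"theta",an(t)-an(mk))
E
python3 - <<'E'
from h import *
I=info("wrist")
for z1,z2 in((.137,.137),(.147,.127),(.127,.147)): meas((324,222),(333,101),(373,110),(324,76),I,z1,z2)
# frame direction: left/right edge corners of frame and lid top
for a,b,z in(((173,75),(476,74),.154),((145,9),(505,9),.12)):
    d=ray("wrist",*b,z,I)[:2]-ray("wrist",*a,z,I)[:2]; print("frame y dir",np.degrees(np.arctan2(d[1],d[0]))+90)
go(.521,.0312,.126,77.4)
E
```

```text
hub [ 0.54941079 -0.01046025] mark r 0.09775748244323061 ang 167.49368417359923 tip r 0.08321671386232783 ang 153.16406262117502 theta -14.329621552424214
hub [ 0.54941079 -0.01046025] mark r 0.09775748244323061 ang 167.49368417359923 tip r 0.08323508570081482 ang 152.84406574144396 theta -14.649618432155279
hub [ 0.54941079 -0.01046025] mark r 0.09775748244323061 ang 167.49368417359923 tip r 0.08320093883660432 ang 153.484190833603 theta -14.009493339996226
frame y dir 167.485748423305
frame y dir 167.31243605941862
t 15.7667 pos [ 0.5561 -0.0161  0.2861] yaw 77.35 shift [ 4.46  3.85 16.01] turn -0.05 F [-0.3 -0.1 -0.1] w 0.0003 q [-0.5   0.15  0.51  1.57 -0.07  1.44  1.36]
```

Call:
arm_command:
  moves: [2.2,2.1,0,0,2.26,2.15,0,0,0,0,3.5,0,0,0,3.5,0,0,0,3,0,0,0,3,0,0,0,2,0,0,0,0.7,0,0,0,0.2,0,0,0,0,0]

```text
time: 16.6
ee_pos: [0.5214, 0.0356, 0.1273]
eef_rot: [0.109, 0.994, 0.0, 0.0]
ft_force: [0.5, -0.6, -0.4]
width: 0.0007
grip_force: 0.0
```

```bash
python3 -c "
from h import *
fa();go(.521,.0312,.126,77.4)"
```

```text
finger r 0.0575 th -47.1 [0.5214 0.0356 0.1273] [ 0.5 -0.6 -0.4] 16.6
t 16.6 pos [0.5214 0.0356 0.1273] yaw 77.44 shift [-0.05 -0.44  0.13] turn 0.04 F [ 0.5 -0.6 -0.4] w 0.0007 q [-0.56  0.19  0.45  1.87 -0.09  1.1   1.28]
```

Call:
arm_command:
  moves: [0,-0.4,0,0,0,-0.3,0,0,0,-0.3,0,0,0,-0.3,0,0,0,-0.15,0,0,0,0,0,0,0,0,0,0]

```text
time: 17.18
ee_pos: [0.5179, 0.0205, 0.1267]
eef_rot: [0.11, 0.994, 0.0, 0.0]
ft_force: [-0.5, 0.6, -0.1]
width: 0.0002
grip_force: 0.0
```

```bash
python3 -c "
from h import *
fa();snap('wrist','w4.png')"
```

```text
finger r 0.0475 th -34.0 [0.5179 0.0205 0.1267] [-0.5  0.6 -0.1] 17.1833
```

View pics/w4.png

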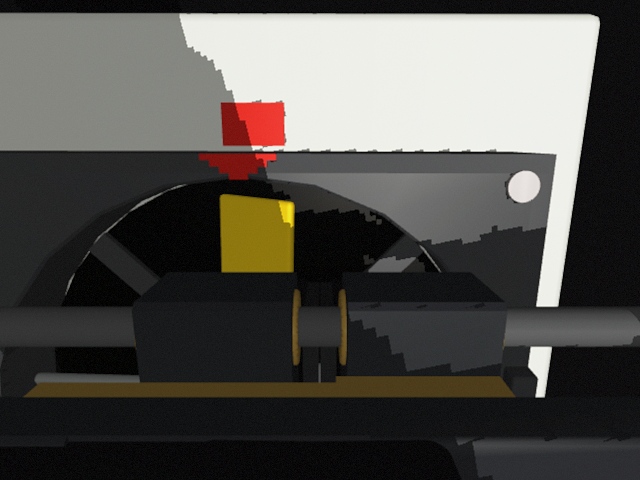

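The yellow blade's end at (221,195)–(294,204) is now just under the mark, whose tip is about (239,179). Computing the remaining angle.

```bash
cat > m2.py <<'E'
from h import *
I=info("wrist"); P=lambda q,z: ray("wrist",*q,z,I)[:2]
ax=np.radians(167.4); e=np.array([np.cos(ax),np.sin(ax)]); n=np.array([np.sin(ax),-np.cos(ax)]) # n: clockwise side (+y chamber)
def rel(L,Rr,mt,ml):
    m1=P(mt,.154); m2=P(ml,.12); print("marks n:",((m1-H)@n*1e3).round(1),((m2-H)@n*1e3).round(1),"e",((m1-H)@e*1e3).round(1))
    for z1,z2 in((.137,.137),(.147,.127),(.127,.147)):
        a,b=P(L,z1),P(Rr,z2); t=(a+b)/2; d=b-a
        print("w",np.linalg.norm(d)*1e3,"slope",np.degrees(np.arctan2(d@e,d@n)),"tip e,n",((t-H)@e*1e3).round(1),((t-H)@n*1e3).round(1),"theta by mark1",-np.degrees(np.arcsin((t-m1)@n/.084)))
E
python3 - <<'E'
from m2 import *
rel((221,195),(294,204),(238,165),(253,125))
E
```

```text
marks n: 1.8 1.8 e 96.7
w 26.33568378276462 slope -7.164234564284505 tip e,n 83.5 5.0 theta by mark1 -2.21024587132828
w 23.97032035672091 slope -14.574816508606325 tip e,n 83.4 5.9 theta by mark1 -2.802576395080057
w 29.066154873668527 slope -1.0583389333770914 tip e,n 83.7 4.2 theta by mark1 -1.618151604835156
```

About −1.4° remains; nudge 0.9 mm.

Call:
arm_command:
  moves: [0,-0.05,0,0,0,-0.04,0,0,0,0,0,0,0,0,0,0]

```text
time: 17.57
ee_pos: [0.5177, 0.02, 0.1265]
eef_rot: [0.11, 0.994, 0.0, -0.0]
ft_force: [0.0, 0.2, 0.4]
width: 0.0002
grip_force: 0.3
```

Call:
arm_command:
  moves: [0,0.2,0,0,0,0.4,0,0,0,0,-2,0,0,0,-4,0,0,0,-4,0,0,0,-4,0,0,0,-2,0,-2,-2,0,0,-2.5,-2,0,0,0,0,0,0,0,0,0,0]

```text
time: 18.48
ee_pos: [0.5546, -0.0244, 0.2863]
eef_rot: [0.111, 0.994, -0.0, -0.0]
ft_force: [0.1, 1.6, -0.2]
width: 0.0003
grip_force: 0.0
```

```bash
python3 -c "
from h import *
fa();im=snap('wrist','w5.png')[20:260,150:470]
cv2.imwrite('pics/w5c.png',cv2.resize(im,None,fx=2.5,fy=2.5,interpolation=cv2.INTER_CUBIC))"
```

```text
finger r 0.0111 th 124.0 [ 0.5546 -0.0244  0.2863] [ 0.1  1.6 -0.2] 18.4833
```

View pics/w5c.png

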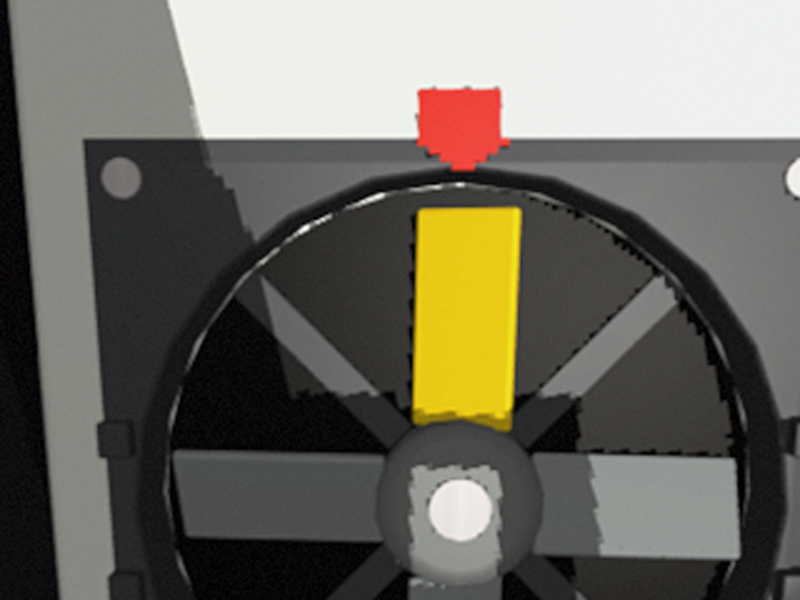

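Yellow now stands under the mark: its end is at (417–521, 208), mark tip at (463,165) and hub at (460,510). A numerical check first.

Run:
```python
from m2 import *
c=lambda u,v:(150+u/2.5,20+v/2.5)
meas(c(460,510),c(417,210),c(521,207),c(463,155),I,.127,.147)
rel(c(417,210),c(521,207),c(463,155),c(460,105))
print(go(.52,0,.29,77.4))
```

```text
hub [ 0.55037652 -0.01077247] mark r 0.09557435631652472 ang 167.38786916102433 tip r 0.08361992349152128 ang 166.06279416001823 theta -1.3250750010060983
marks n: 3.1 3.4 e 96.4
w 29.20434468382655 slope 1.4600560790816106 tip e,n 84.4 5.5 theta by mark1 -1.6384037369754474
w 30.131603375998463 slope 4.515106926854147 tip e,n 84.4 6.0 theta by mark1 -1.9595107088940404
w 28.36540335505857 slope -1.7854182661722224 tip e,n 84.4 5.1 theta by mark1 -1.3173482321460492
t 18.5333 pos [ 0.5542 -0.0231  0.2862] yaw 77.34 shift [ 3.84  1.5  -0.38] turn -0.06 F [-0.4 -0.3 -1.2] w 0.0004 q [-0.5   0.15  0.52  1.57 -0.08  1.44  1.38]
None
```

Yellow is within about 1.5° of the mark, the lock is in the tray and the robot is clear, so I'm handing in.

```bash
python3 -c "
from bench import r
print(r.close_job())"
```

```text
the job is handed in; nothing more can be done
None
```

The job is handed in (no verdict came back): the orange lock stands lengthwise on the blue tray's floor, and I turned the fan anticlockwise about 420°, leaving the yellow blade about 1.5° short of the red mark by my camera estimate.

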